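Line up the reagent cartons and scan the row

ROBOT

A 6-joint arm with a two-finger parallel gripper is mounted at the origin on the work surface. World frame = base frame: x ahead of the robot, y to its left, z up, the work surface at z = 0. Lengths are in m, angles in degrees, forces in N, time in s.
With the tool pointing down it reaches from about 0.325 to 0.85 m from the base axis. Payload 15.5 kg.
Tool frame: the origin (TCP) lies at the very end of the fingers, on their centre line; the grasp point (between the pads) lies arm.grip_depth behind it (arm.grip_depth is the distance from the TCP to the grasp point, in m); z points along the fingers, y is the line along which they close (so a half turn about z gives the same grasp; the last joint's range is limited). The gripper opens to 91 mm and grips with 3 to 60 N. Pads are 32 mm wide; open, the fingers measure 118 mm over their backs; the gripper's body (76 mm by 178 mm) begins 60 mm behind the grasp point.
Start: joints at [62.997, 28.281, 77.091, -0, 74.628, -5.472], TCP at [0.229, 0.581, 0.214] pointing down, gripper open.
Joint ranges: [-166.48, 166.48], [-47.26, 123.95], [12.59, 153.08], [-70.14, 250.14], [6.76, 159.57], [-176.63, 176.63]. Speed limits (degrees/s): [108.29, 108.29, 147.25, 172.46, 172.46, 172.46].

INTERFACE

Orientations are given as a 3x3 rotation matrix whose columns are the frame's x, y, z axes.
In Python, from rig import arm gives the robot as it stands. Calls block until the motion is done:
- arm.move_to(position, orientation): joint-space move of the TCP to a pose.
- arm.move_l(position, orientation=None, feed=0.15): straight line of the TCP; orientation=None keeps the orientation; feed is the mean speed in m/s.
- arm.move_joints(angles): joint-space move.
- arm.grip(opening): finger opening in m; the grip force is fixed at half the most; returns when the fingers have stopped.
- arm.sleep(seconds).
- arm.solve_ik(position, orientation): joint angles nearest the present ones, or None.
- arm.snapshot(name): name is "scene" or "top"; returns the picture (420x560x3 uint8, red, green, blue); there is no depth.
- arm.get_calibration(name): a dict with "intrinsics" (3x3 intrinsics, pixels), "cam_to_world" (4x4, takes a point from camera to world coordinates). Camera axes: x right, y down, z forward; pixel columns grow to the right and rows downward; lengths in m; the calibration is good to about 2 mm. A picture is of the moment at which its call begins. get_calibration takes no time and is no camera call.
A pose or a line that the arm cannot do raises arm.Unreachable and nothing moves.
- arm.sign_off(): hands the job in; it is judged then, once.
Readings, each from a call of its own:
- arm.current_t(): time.
- arm.current_joint_positions(): joint angles.
- arm.current_dq(): joint speeds.
- arm.current_tau(): joint torques, N m.
- arm.current_ee_pos(): TCP position.
- arm.current_tool_rot(): TCP orientation.
- arm.current_force(): force on the tool from outside, world axes, zero at the start.
- arm.current_torque(): the same for the moment, N m.
- arm.current_width(): finger opening in m.
- arm.current_grasp_force(): force on a finger pad.
Only numpy, scipy, OpenCV 4.12 (cv2) and the standard library are available. Lean on these libraries where they do the work, as an engineer would, in place of code of your own. Each camera call takes 0.05 s, during which the arm holds its last target. There are 200 camera calls.

TASK

Close the three reagent cartons up into one straight row on the tray, upright, flush against the long far fence, tight against each other and against the short end stop, with their 50 mm sides along the fence. Then squeeze the scanner's trigger fully home against its handle, hold it for about a second and let it spring back, without shifting the scanner from the tilt it was set to, not even during the squeeze (its joint is held only by friction, so squeeze handle and trigger together rather than push on either). Leave the row in place, and do not disturb the bottle, the roll or the pen cup.

Things in the scene. Friction and masses are not known exactly. Their poses are not given: they have to be found in the camera images.
- tray: flat grey fixed tray, 200 mm (x) by 320 mm (y), floor 4 mm thick; origin at the centre of its underside, z up. An aluminium fence stands along its far (+x) side, inner face at x = +80 mm, and an end stop at its -y end, inner face at y = -140 mm (x = -70 to +80 mm); both 10 mm thick, top 22 mm above the bench. The other two sides are open.
- row_corner (a point): inner corner of fence and end stop, on the tray's floor, axes as the tray's (x = +80, y = -140, z = 4 mm in the tray). From here the cartons of the finished row have their centres at x = -31 mm, y = +25, +75 and +125 mm, z = +30 mm.
- carton_a_mid (a point): one of three identical plain white reagent cartons standing on the tray, 62 mm (its x) by 50 mm (its y) by 60 mm tall, about 0.13 to 0.25 kg; the point is its centre, half-way up; z up. At the start x is within 0.3 rad of the tray's x. The three may stand in any order in the row.
- carton_b_mid (a point): another of three identical plain white reagent cartons standing on the tray, 62 mm (its x) by 50 mm (its y) by 60 mm tall, about 0.13 to 0.25 kg; the point is its centre, half-way up; z up. At the start x is within 0.3 rad of the tray's x. The three may stand in any order in the row.
- carton_c_mid (a point): the third of three identical plain white reagent cartons standing on the tray, 62 mm (its x) by 50 mm (its y) by 60 mm tall, about 0.13 to 0.25 kg; the point is its centre, half-way up; z up. At the start x is within 0.3 rad of the tray's x. The three may stand in any order in the row.
- handle_mid (a point): point on the axis of the scanner's black handle where it is squeezed. x towards muzzle and trigger, z along the handle to its free end, which leans 0.2 to 0.5 rad from vertical towards the muzzle. Handle 26 mm (x) by 28 mm (y). Trigger pad's outer face at x = +51 mm at rest, +31 mm squeezed: with the handle 64 mm wide at rest, 45 mm squeezed. The scanner's head begins 63 mm down the handle (-z).
- stand: fixed stand (round foot 120 mm across, two cheeks 82 mm apart outside, 140 mm tall) that carries the grey pistol scanner upside down, handle up; origin under the foot, x the muzzle's heading. The scanner (head 120 by 62 by 44 mm) tilts about its y axis 125 mm up, 85 mm down the handle from handle_mid; friction of 0.6 N m holds it, so an unbalanced push of about 7 N on the handle moves it.
- handle_end (a point): centre of the free (upper) end of the handle, 33 mm beyond handle_mid, same axes; it must stay within 6 mm of where it started, also during the squeeze
- trigger_pad (a point): outermost point of the trigger's finger pad (a cross bar 20 mm wide and 18 mm in diameter on the grey lever in front of the handle), about level with handle_mid along the handle and moving with the trigger
- trigger (a joint): trigger angle, rad: 0 at rest, 0.36 fully squeezed (stop). The lever is 66 mm long, hinged at the scanner's head 55 mm below the pad, free end up along the handle; the spring needs about 3 N at the pad to start and 10 N when fully squeezed
- wash_bottle: bystander: white closed bottle, 64 mm diameter, 170 mm tall; origin at the centre of its underside
- tape_roll: bystander: paper roll lying flat, 90 mm diameter, 40 mm tall; origin at the centre of its underside
- pen_cup: bystander: grey cup, 76 mm diameter, 100 mm tall; origin at the centre of its underside
Not all that is in view belongs to the job. There is more than one size of the stand; the one meant has the size given above.

How it is judged:
By the outcome, as a careful person would: the job done as asked, in the order asked, and still so for the second after the job is handed in, with the robot touching nothing.
It also fails if it takes over 61 s, if anything falls off the work surface, if the arm or the gripper's body presses on something with over 40 N, if the wrist force passes 120 N, or if a joint passes its speed limit or range.

## Working session

There is one attempt and no reset: what is moved stays moved. The work goes in short steps, each a Python script; the robot and the scene stay as the last script left them, time stands still between calls to the robot, and variables do not carry over. Pictures are saved under pics/ and viewed, at most 10 in all, crops included, and the job is handed in when it is done.

```bash
ls; mkdir -p pics
python3 - <<'E'
from rig import arm
import cv2
for n in("scene","top"):
    im=arm.snapshot(n); cv2.imwrite(f"pics/{n}0.png",im[:,:,::-1])
    c=arm.get_calibration(n); print(n,c["intrinsics"].round(1).tolist(),c["cam_to_world"].round(4).tolist())
print(arm.grip_depth,arm.current_t())
E
```

```text
pics
scene [[379.1, 0.0, 286.1], [0.0, 379.1, 207.3], [0.0, 0.0, 1.0]] [[0.6563, 0.6078, -0.447, 0.8951], [0.7544, -0.5209, 0.3994, -0.2514], [0.0099, -0.5994, -0.8004, 0.8768], [0.0, 0.0, 0.0, 1.0]]
top [[429.7, 0.0, 284.0], [0.0, 429.7, 212.1], [0.0, 0.0, 1.0]] [[0.0281, -0.9888, 0.1467, 0.3422], [-0.9996, -0.0266, 0.0123, 0.0789], [-0.0082, -0.147, -0.9891, 1.1861], [0.0, 0.0, 0.0, 1.0]]
0.0188 0.1
```

View pics/scene0.png

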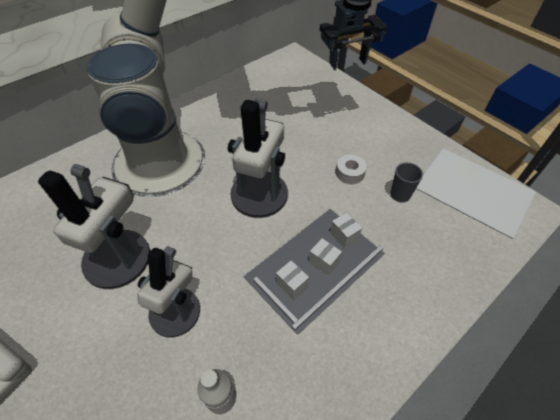

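View pics/top0.png

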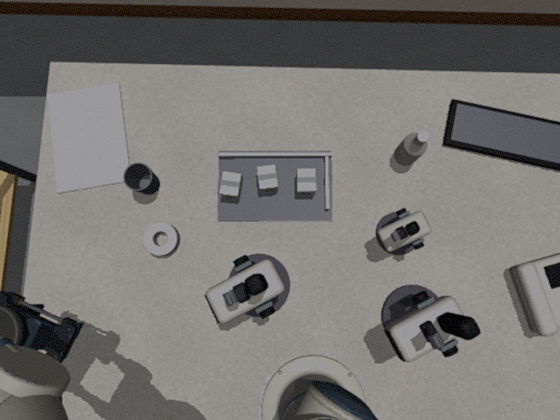

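The scene view shows three scanners on stands at (258,170), (110,235) and (172,300). The tray has three cartons at (291,277), (325,255) and (346,228). In the top view the tray spans (218..332, 152..221), with the fence on top and the end stop on the right. Next I'll zoom in to identify the stand by size.

Run:
```python
import cv2,numpy as np
a=cv2.imread("pics/top0.png");b=cv2.imread("pics/scene0.png")
A=cv2.resize(a[140:365,200:500],None,fx=2.6,fy=2.6,interpolation=cv2.INTER_CUBIC)
cv2.imwrite("pics/topc.png",cv2.convertScaleAbs(A,alpha=1.6,beta=15))
B=cv2.resize(b[90:340,30:330],None,fx=2.4,fy=2.4,interpolation=cv2.INTER_CUBIC)
cv2.imwrite("pics/scenec.png",cv2.convertScaleAbs(B,alpha=1.6,beta=15))
```

```text
(no output)
```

View pics/topc.png

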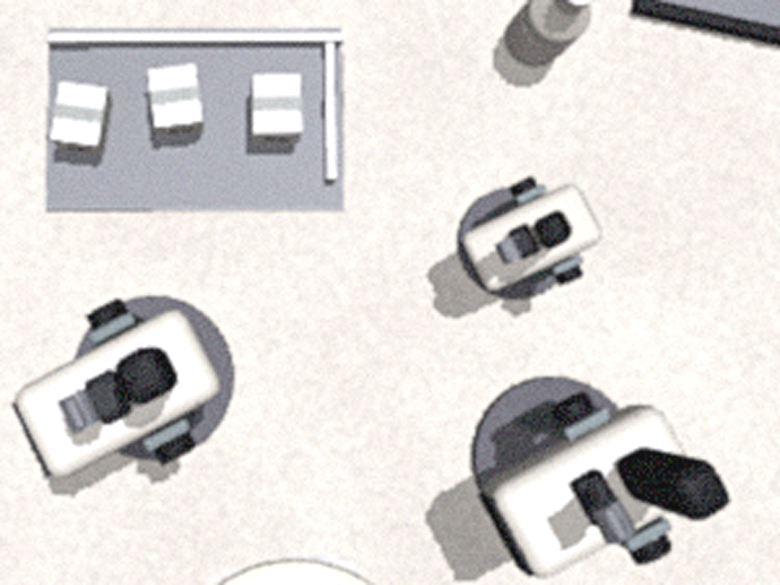

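View pics/scenec.png

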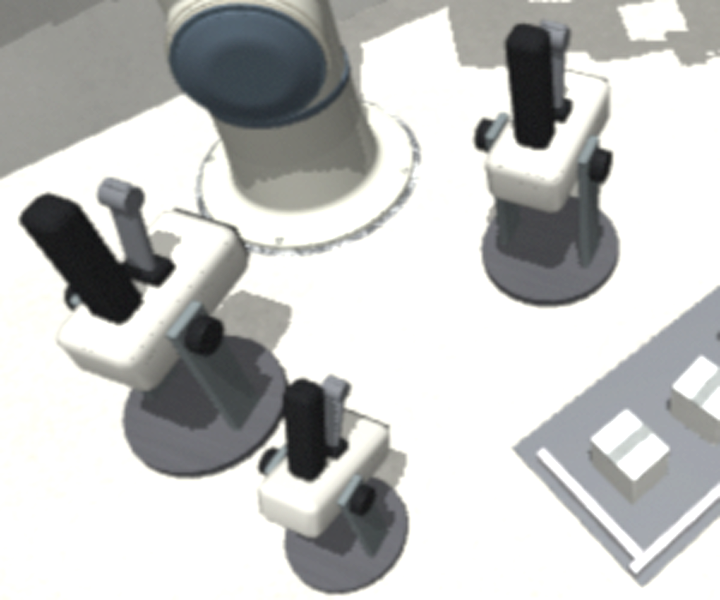

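The stand at topc (530,240) is the one meant: its foot is about 111 px, or 120 mm, while the others are about 170 mm or more. Its trigger side and muzzle point to the lower left. Now measuring.

```bash
cat > h.py <<'E'
import cv2,numpy as np
from rig import arm
C={n:arm.get_calibration(n) for n in("scene","top")}
def ray(n,px):
    c=C[n];T=c["cam_to_world"]
    d=T[:3,:3]@np.linalg.solve(c["intrinsics"],[px[0],px[1],1.]);return T[:3,3],d
def onz(n,px,z):
    o,d=ray(n,px);return o+d*(z-o[2])/d[2]
def tri(p1,p2):
    (o,d),(q,e)=ray("top",p1),ray("scene",p2)
    s=np.linalg.lstsq(np.c_[d,-e],q-o,rcond=None)[0];a,b=o+s[0]*d,q+s[1]*e
    return (a+b)/2,np.linalg.norm(a-b)
def proj(n,P):
    c=C[n];T=c["cam_to_world"];p=c["intrinsics"]@(T[:3,:3].T@(np.asarray(P)-T[:3,3]));return p[:2]/p[2]
def blobs(m,lo,roi):
    x0,y0,x1,y1=roi;k=np.zeros_like(m);k[y0:y1,x0:x1]=m[y0:y1,x0:x1]
    cs=cv2.findContours(k,cv2.RETR_EXTERNAL,cv2.CHAIN_APPROX_NONE)[0]
    return sorted([c for c in cs if cv2.contourArea(c)>=lo],key=cv2.contourArea)[::-1]
def cartons(im):
    """carton tops in the top view: [(centre world at z=.064, yaw of long side rel. world x, sides)]"""
    g=cv2.cvtColor(im,cv2.COLOR_RGB2GRAY);m=((g>150)*255).astype(np.uint8)
    m[:158]=0
    m=cv2.morphologyEx(m,cv2.MORPH_CLOSE,np.ones((9,3)))
    out=[]
    for c in blobs(m,150,(219,159,325,218)):
        w=[onz("top",p,.064)[:2] for p in c[:,0]]
        (cx,cy),(a,b),t=cv2.minAreaRect(np.array(w,np.float32)*1000)
        t=(t+45)%90-45
        out.append((round(cx,1),round(cy,1),round(a,1),round(b,1),round(t,1)))
    return out
E
python3 - <<'E'
from h import *
im=cv2.imread("pics/top0.png")[:,:,::-1].copy();sc=cv2.imread("pics/scene0.png")[:,:,::-1].copy()
print("px carton/tape/side/tray/bg",[im[y,x].tolist() for x,y in((306,172),(306,180),(306,192),(250,210),(340,240),(379,230))])
print("col 306 rows148-200",im[148:200,306].mean(1).astype(int).tolist())
print("row 185 cols 212-340",im[205,212:340].mean(1).astype(int).tolist())
print(cartons(im))
d=im[:,:,2].astype(int)-im[:,:,0];m=((d>6)*255).astype(np.uint8)
m=cv2.morphologyEx(m,cv2.MORPH_CLOSE,np.ones((7,7)))
c=blobs(m,1000,(200,140,345,232))[0]
w=np.array([onz("top",p,.004)[:2]*1000 for p in c[:,0]],np.float32);r=cv2.minAreaRect(w);print("tray",r)
# black handle / pad in both views
for n,I,roi in(("top",im,(380,205,435,262)),("scene",sc,(135,240,200,315))):
    g=I.max(2);mm=((g<45)*255).astype(np.uint8)
    for c in blobs(mm,8,roi): 
        (x,y),s,t=cv2.minAreaRect(c);print(n,"dark",round(x,1),round(y,1),np.round(s,1),round(t),cv2.boundingRect(c))
g=im.min(2);mm=((g>125)*255).astype(np.uint8)
E
python3 - <<'E'
import sys;sys.path.insert(0,'.')
from h import *
a=cv2.imread("pics/top0.png");b=cv2.imread("pics/scene0.png")
A=cv2.resize(a[203:265,372:437],None,fx=6,fy=6,interpolation=cv2.INTER_CUBIC)
B=cv2.resize(b[243:338,140:205],None,fx=6,fy=6,interpolation=cv2.INTER_CUBIC)
o=np.zeros((570,790,3),np.uint8);o[:372,:390]=A;o[:570,400:790]=B
cv2.imwrite("pics/sc.png",cv2.convertScaleAbs(o,alpha=1.7,beta=15))
E
```

```text
px carton/tape/side/tray/bg [[152, 151, 153], [119, 120, 123], [60, 57, 58], [100, 104, 109], [146, 142, 136], [106, 107, 102]]
col 306 rows148-200 [147, 144, 135, 114, 131, 157, 159, 130, 55, 46, 85, 105, 106, 106, 106, 99, 104, 104, 103, 104, 133, 156, 154, 154, 152, 154, 153, 155, 151, 134, 123, 118, 120, 127, 141, 154, 154, 153, 152, 157, 154, 156, 145, 103, 58, 53, 53, 56, 55, 55, 57, 85]
row 185 cols 212-340 [145, 147, 141, 141, 140, 125, 106, 101, 96, 106, 104, 103, 100, 103, 103, 103, 102, 101, 106, 100, 105, 103, 103, 100, 103, 104, 106, 103, 107, 102, 98, 102, 99, 103, 98, 99, 104, 100, 103, 104, 102, 103, 105, 102, 106, 102, 99, 106, 106, 105, 104, 101, 104, 105, 105, 105, 101, 104, 108, 102, 105, 101, 107, 104, 106, 105, 104, 106, 103, 106, 102, 103, 104, 107, 106, 100, 105, 107, 103, 106, 102, 107, 108, 105, 102, 106, 106, 105, 109, 102, 107, 109, 108, 106, 107, 106, 107, 107, 108, 106, 106, 104, 105, 107, 104, 107, 106, 109, 106, 107, 106, 108, 83, 103, 147, 157, 157, 133, 107, 114, 129, 147, 147, 149, 145, 143, 143, 143]
[(599.5, 35.4, 54.6, 45.2, 1.5), (604.3, 141.2, 57.4, 45.0, 9.2), (582.9, 239.5, 45.4, 57.3, -6.0)]
tray ((592.862060546875, 122.48379516601562), (195.56341552734375, 315.9442443847656), 2.174243688583374)
top dark 407.6 229.8 [11.2 21.4] 67 (396, 222, 23, 17)
top dark 405.8 248.2 [ 7.  34.1] 69 (389, 243, 34, 12)
top dark 400.6 211.7 [3.6 9.4] 63 (396, 209, 10, 7)
top dark 390.0 221.5 [ 2.7 18.3] 63 (382, 217, 17, 10)
top dark 381.9 245.6 [11.7  2.8] 61 (380, 240, 7, 11)
scene dark 158.1 269.3 [34.3 36.9] 28 (135, 248, 40, 42)
scene dark 185.1 302.2 [24.6 18.8] 63 (174, 289, 20, 26)
scene dark 170.9 312.5 [11.3 14.1] 42 (162, 304, 17, 11)
scene dark 138.5 249.5 [19.  7.] 90 (135, 240, 8, 20)
scene dark 140.5 280.9 [ 2.9 10.3] 32 (138, 277, 7, 10)
```

View pics/sc.png

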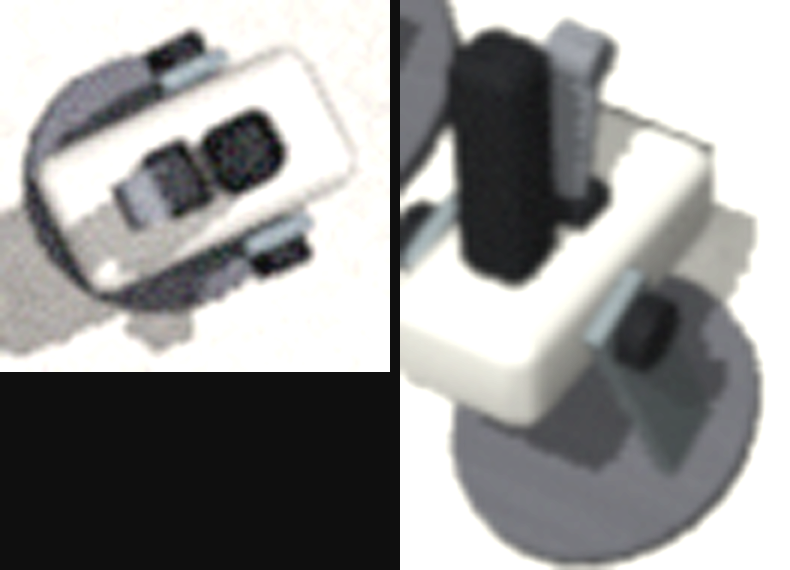

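The crop shows the handle end at top px (413.1,227.8), nearly end-on, and at scene px (157.5,252.2). The foot is at top px (397.5,233.5), the knobs (pivot axis) run from top px (401.7,210.8) to (418.7,245.2), and the grey trigger pad is to the left.

Run:
```python
from h import *
f=onz("top",(397.5,233.5),.008);print("foot top",f.round(4),"foot scene",onz("scene",(174.5,313),.008).round(4))
k1,k2=onz("top",(401.7,210.8),.125),onz("top",(418.7,245.2),.125)
m=(k1+k2)/2;d=(k1-k2);print("pivot from knobs",m.round(4),"axis deg",np.degrees(np.arctan2(d[1],d[0])),"len",np.linalg.norm(d))
H,e=tri((413.1,227.8),(157.5,252.2));print("handle_end",H.round(4),e)
P=m*.5+np.r_[f[:2],.125]*.5
v=H-P;print("pivot->end",v.round(4),np.linalg.norm(v),"lean",np.arctan2(np.linalg.norm(v[:2]),v[2]),"dir",np.degrees(np.arctan2(v[1],v[0])))
# intersect top ray with the sphere 118 mm about pivot
o,r=ray("top",(413.1,227.8));
for z in np.arange(.22,.246,.004): 
    q=onz("top",(413.1,227.8),z);print(z.round(3),q.round(4),np.linalg.norm(q-P).round(4))
# head edge direction top view
im=cv2.imread("pics/top0.png");g=im.min(2);mm=((g>140)*255).astype(np.uint8)
# head long edges (upper: (58,152)->(275,50); lower:(105,288)->(345,180) crop px/6), z about .147
for a,b in(((58,152),(275,50)),((120,288),(345,185))):
    A,B=[onz("top",(372+p[0]/6,203+p[1]/6),.147) for p in(a,b)];w=A-B;print("edge deg",np.degrees(np.arctan2(w[1],w[0])),A.round(3),B.round(3))
print("F0",arm.current_force().round(2),arm.current_t())
```

```text
foot top [ 0.4658 -0.2197  0.008 ] foot scene [ 0.4738 -0.2226  0.008 ]
pivot from knobs [ 0.4683 -0.2215  0.125 ] axis deg 25.697815634993702 len 0.09387516047516581
handle_end [ 0.4565 -0.1938  0.2368] 0.005357571518462957
pivot->end [-0.0106  0.0268  0.1118] 0.11544539498283998 lean 0.2520411075349723 dir 111.56548928144363
0.22 [ 0.4574 -0.2012  0.22  ] 0.0974
0.224 [ 0.457  -0.2001  0.224 ] 0.1016
0.228 [ 0.4565 -0.1989  0.228 ] 0.1058
0.232 [ 0.456  -0.1977  0.232 ] 0.11
0.236 [ 0.4555 -0.1966  0.236 ] 0.1142
0.24 [ 0.4551 -0.1954  0.24  ] 0.1183
0.244 [ 0.4546 -0.1943  0.244 ] 0.1225
edge deg 116.55513562726017 [ 0.463 -0.146  0.147] [ 0.507 -0.235  0.147]
edge deg 115.81412579333188 [ 0.409 -0.171  0.147] [ 0.453 -0.262  0.147]
F0 [-0.58 -0.17 -1.3 ] 0.1
```

```bash
cat >> h.py <<'E'
TY=np.radians(2.17);TC=np.array([.5929,.1225]);tx=np.array([np.cos(TY),np.sin(TY),0]);ty=np.array([-tx[1],tx[0],0])
def tray(x,y,z): return np.r_[TC,z]+tx*x+ty*y
def Rdown(a):
    y=np.array([np.cos(a),np.sin(a),0]);z=np.array([0,0,-1.])
    R=np.c_[np.cross(y,z),y,z];R2=R*[-1,-1,1]
    return R,R2
def pick(p,a):
    q0=np.array(arm.current_joint_positions());best=None
    for R in Rdown(a):
        q=arm.solve_ik(p,R)
        if q is not None:
            s=np.abs(np.array(q)-q0).max()
            if best is None or s<best[0]: best=(s,R)
    return best[1]
def until(d,F,maxd,step=.001,feed=.03):
    f0=np.array(arm.current_force());p=np.array(arm.current_ee_pos());n=0;f=0
    while n*step<maxd:
        n+=1;arm.move_l(p+d*n*step,feed=feed)
        f=-(np.array(arm.current_force())-f0)@d
        if f>F: break
    return n*step*1000,round(float(f),1)
def place(cx,cy,yaw,slot):
    a=np.radians(yaw);p=np.array([cx,cy,.12]);R=pick(p,a)
    arm.move_to(p,R);arm.move_l([cx,cy,.031],feed=.2);arm.grip(.05)
    print("grip",arm.current_width(),arm.current_grasp_force())
    s=R[:,1]@tx;R2=[r for r in Rdown(TY) if (r[:,1]@tx)*s>0][0]
    t=tray(.044,-.140+.025+.05*slot+.006,.031)
    arm.move_l(t,R2,feed=.12)
    print("x",until(tx,6,.012)); print("y",until(-ty,6,.014))
    print("tcp tray",[round(float((np.array(arm.current_ee_pos())[:2]-TC)@v[:2])*1000,1) for v in(tx,ty)])
    arm.grip(.08);q=np.array(arm.current_ee_pos());q[2]=.12;arm.move_l(q,feed=.25)
    print("t",arm.current_t())
E
python3 - <<'E'
from h import *
place(.5995,.0354,1.5,0)
E
```

```text
grip 0.06203347882340053 30.00129461288452
x (2.0, 9.1)
y (7.0, 8.0)
tcp tray [46.2, -115.9]
t 7.3917
```

```bash
sed -i 's/t=tray(.044/t=tray(.043/' h.py
python3 - <<'E'
from h import *
place(.6043,.1412,9.2,1)
place(.5829,.2395,-6.0,2)
arm.move_to(np.array([.42,.25,.2]),pick([.42,.25,.2],TY))
im=arm.snapshot("top");sc=arm.snapshot("scene");print(cartons(im),arm.current_t())
A=cv2.resize(im[140:235,205:345,::-1],None,fx=4,fy=4,interpolation=cv2.INTER_CUBIC);B=cv2.resize(sc[205:330,240:390,::-1],None,fx=1.6,fy=1.6)
o=np.zeros((380,800,3),np.uint8);o[:,:560]=A;o[:200,560:]=B
cv2.imwrite("pics/row1.png",cv2.convertScaleAbs(o,alpha=1.6,beta=15))
E
```

```text
grip 0.061783092595464745 30.00310331583023
x (5.0, 8.5)
y (7.0, 6.4)
tcp tray [48.2, -66.0]
t 13.8417
grip 0.061955921641182694 30.003055930137634
x (6.0, 9.3)
y (6.0, 6.0)
tcp tray [48.6, -14.9]
t 20.9
[(634.5, 60.0, 38.6, 142.5, 1.5)] 22.0667
```

View pics/row1.png

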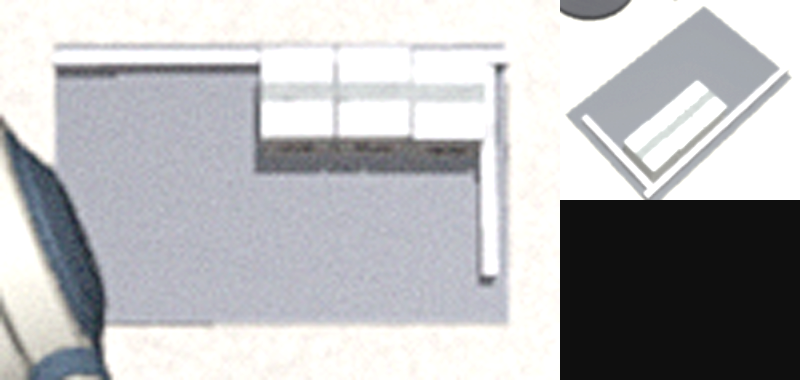

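The row is formed. The first carton (right, near (447,95)) seems about 2 mm short of the fence, so I'll press each carton home with closed fingers and then press from the open end.

Run:
```python
from h import *
R=pick(tray(-.006,-.115,.07),TY)
arm.grip(0)
arm.move_to(tray(-.006,-.115,.07),R);arm.move_l(tray(-.006,-.115,.022),R,feed=.25)
for k in range(3):
    if k: arm.move_l(tray(-.002,-.115+.05*k,.022),R,feed=.25)
    print("x",until(tx,9,.016,feed=.05),[round(float((np.array(arm.current_ee_pos())[:2]-TC)@v[:2])*1000,1) for v in(tx,ty)])
    p=np.array(arm.current_ee_pos())-tx*.004;arm.move_l(p,feed=.25)
q=tray(-.004,.045,.022);arm.move_l(q,R,feed=.25);arm.move_l(tray(.049,.045,.022),R,feed=.25)
print("y",until(-ty,9,.03,step=.0015,feed=.06),[round(float((np.array(arm.current_ee_pos())[:2]-TC)@v[:2])*1000,1) for v in(tx,ty)])
p=np.array(arm.current_ee_pos())+ty*.012;arm.move_l(p,feed=.25);p[2]=.15;arm.move_l(p,feed=.3)
print(arm.current_t())
arm.move_to(np.array([.36,.25,.25]),R)
im=arm.snapshot("top");print(cartons(im),arm.current_t(),arm.current_force())
cv2.imwrite("pics/row2.png",cv2.convertScaleAbs(cv2.resize(im[145:185,262:340,::-1],None,fx=10,fy=10,interpolation=cv2.INTER_CUBIC),alpha=1.3))
```

```text
x (13.000000000000002, 12.3) [4.5, -113.7]
x (8.0, 9.5) [4.9, -63.8]
x (9.000000000000002, 10.0) [5.4, -13.8]
y (19.5, 10.3) [50.2, 25.5]
38.6167
[(635.9, 60.1, 35.9, 142.5, 1.5)] 39.8583 [0.01321305 0.26139562 0.20549276]
```

View pics/row2.png

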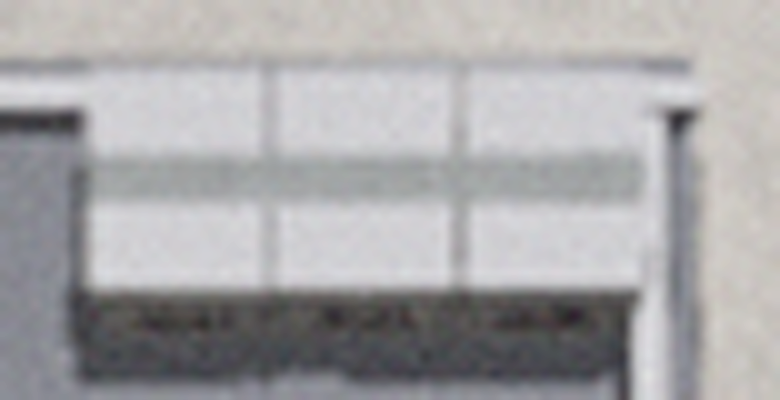

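The row is straight against the fence (top edges along y≈65) and the stop (x≈645). Before using robot time, I'll cross-check the handle's lean from the scene view and check that the squeeze poses are reachable.

```bash
cat >> h.py <<'E'
HD=np.radians(116.);h3=np.array([np.cos(HD),np.sin(HD),0]);PV=np.array([.4674,-.2208,.125])
def frame(t):
    hz=h3*np.sin(t)+np.array([0,0,np.cos(t)]);hx=h3*np.cos(t)-np.array([0,0,np.sin(t)]);return hx,hz
def Rsq(t,s):
    hx,hz=frame(t);y=s*hx;z=-hz;return np.c_[np.cross(y,z),y,z]
def tcp(t,c,up=0.): hx,hz=frame(t);return PV+hz*(.085-arm.grip_depth+up)+hx*c
E
python3 - <<'E'
from h import *
S=lambda x,y:(140+(x-400)/6,243+y/6)
for a,b in(((504,78),(507.5,265)),((455,80),(462,265)),((553,75),(553,265))):
    n=np.cross(ray("scene",S(*a))[1],ray("scene",S(*b))[1])
    print("lean",np.arctan(-n[2]/(n@h3)))
for t in(.15,.2,.24,.28):
    hx,hz=frame(t)
    for n in("top","scene"):
        print(t,n,"end",proj(n,PV+hz*.118).round(1),"base",proj(n,PV+hz*.022).round(1),"pad",proj(n,PV+hz*.085+hx*.051).round(1))
for s in(1,-1):
    for up in(.1,0): print(s,up,arm.solve_ik(tcp(.23,.019,up),Rsq(.23,s)))
print(arm.current_joint_positions())
sc=cv2.imread("pics/scene0.png").max(2)
for y in(256,262,268,274,280,286): print(y,sc[y,145:172].tolist())
E
```

```text
lean 0.40210094843141647
lean 0.3968119317779016
lean 0.4073934866840815
0.15 top end [417.6 225.8] base [411.2 227.8] pad [394.6 235.9]
0.15 scene end [151.  255.5] base [159.5 283.7] pad [169.4 247.4]
0.2 top end [415.1 226.9] base [410.8 228. ] pad [392.8 236.7]
0.2 scene end [152.9 253.3] base [159.8 283.3] pad [170.8 246.8]
0.24 top end [413.1 227.8] base [410.4 228.2] pad [391.4 237.4]
0.24 scene end [154.5 251.7] base [160.1 283. ] pad [171.9 246.4]
0.28 top end [411.1 228.7] base [410.1 228.3] pad [390. 238.]
0.28 scene end [156.  250.1] base [160.3 282.7] pad [172.9 246. ]
1 0.1 [ -21.6823785     7.67053893   98.82476694   -9.83087291   64.01767506
 -134.1012184 ]
1 0 [ -23.72397468   15.96808739  105.63912751  -11.29242374   48.82022904
 -132.98634921]
-1 0.1 [-21.6823785    7.67053893  98.82476694  -9.83087291  64.01767506
  45.8987816 ]
-1 0 [-23.72397468  15.96808739 105.63912751 -11.29242374  48.82022904
  47.01365079]
[ 2.68922784e+01  1.09059197e+01  9.87566150e+01 -7.82689093e-03
  7.03508195e+01  2.47691669e+01]
256 [67, 64, 49, 20, 12, 16, 15, 17, 17, 19, 19, 20, 20, 16, 15, 11, 11, 7, 7, 12, 34, 50, 51, 52, 60, 62, 53]
262 [54, 35, 21, 15, 12, 14, 14, 12, 12, 14, 13, 12, 14, 11, 11, 8, 7, 7, 7, 8, 31, 45, 47, 47, 52, 63, 64]
268 [83, 134, 157, 125, 44, 14, 14, 14, 12, 13, 11, 12, 12, 11, 10, 7, 7, 8, 8, 10, 25, 41, 47, 49, 55, 60, 57]
274 [164, 164, 158, 128, 70, 23, 11, 14, 12, 13, 12, 13, 13, 11, 10, 9, 7, 8, 5, 7, 16, 34, 44, 47, 53, 49, 27]
280 [95, 95, 85, 79, 67, 24, 13, 13, 13, 13, 11, 12, 11, 13, 11, 10, 9, 7, 5, 7, 13, 35, 42, 35, 32, 33, 73]
286 [148, 155, 156, 155, 137, 91, 40, 15, 12, 13, 12, 13, 13, 13, 11, 9, 9, 10, 28, 74, 125, 154, 157, 157, 157, 156, 153]
```

```bash
python3 - <<'E'
from h import *
im=cv2.imread("pics/top0.png").max(2)
print("cols 388..424")
for y in range(216,244): print(y," ".join("%3d"%v for v in im[y,388:425]))
for t in(.2,.26,.32,.38):
    print(t,[(s,proj("top",PV+frame(t)[1]*s).round(1).tolist()) for s in(.118,.022)], [proj("scene",PV+frame(t)[1]*s).round(1).tolist() for s in(.118,.022)])
E
python3 - <<'E'
import sys;sys.path.insert(0,'.')
import cv2,numpy as np
b=cv2.imread("pics/scene0.png")[243:297,140:185]
cv2.imwrite("pics/hz.png",cv2.convertScaleAbs(cv2.resize(b,None,fx=11,fy=11,interpolation=cv2.INTER_CUBIC),alpha=4,beta=0))
E
```

```text
cols 388..424
216  80  74  76  72  77  77  77  74  66  51  58  94 110 106  94  82  72  67  81 103 114 126 132 138 142 145 150 152 153 153 154 155 152 149 152 141 118
217  76  82  74  78  74  75  65  54  44  28  26  67  87  87  77  71  86 105 118 128 135 140 143 146 147 153 151 155 156 151 153 154 153 151 153 147 134
218  78  71  78  69  61  53  36  32  34  31  27  53  65  69  90 105 117 132 134 141 142 141 150 153 155 154 155 154 154 154 153 153 152 152 153 151 141
219  77  72  70  55  40  38  32  32  34  40  39  68  86 110 123 130 135 142 140 146 146 151 150 154 156 155 156 155 157 154 154 154 152 153 150 150 145
220  75  62  49  35  31  32  32  34  53  68  97 110 125 131 137 140 140 146 148 150 153 156 157 155 150 136 135 141 153 156 154 152 156 152 150 154 154
221  54  42  27  38  26  41  40  65  94 108 121 131 135 137 142 142 152 151 154 154 154 158 150 132 106  73  63  83 121 146 157 155 152 154 156 151 152
222  34  35  32  30  41  65  91 111 125 131 134 141 146 147 150 150 155 154 157 156 149 131 107  61  36  18   9  19  61 125 151 154 156 152 153 153 151
223  33  31  45  67  9
[... 2824 characters left out ...]
9  68  87  97 104 104 103  87  92 116 141
242  98 102 100 100 100  99  97 106 103 103 105 101 107  96 102 106 116 127 131 127 115 107  78  64  48  62  83  98 106 100 100  88  77  55  54 126 148
243  97  97 103 103 101 100 106  98 100 102  96 100  99  99 104 123 128 123 117  97  79  55  44  27  44  83 107 106 102  91  78  54  28  20  33 105 142
0.2 [(0.118, [415.1, 226.9]), (0.022, [410.8, 228.0])] [[152.9, 253.3], [159.8, 283.3]]
0.26 [(0.118, [412.1, 228.3]), (0.022, [410.3, 228.3])] [[155.2, 250.9], [160.2, 282.9]]
0.32 [(0.118, [409.1, 229.6]), (0.022, [409.7, 228.5])] [[157.6, 248.6], [160.6, 282.4]]
0.38 [(0.118, [406.1, 231.0]), (0.022, [409.2, 228.7])] [[159.8, 246.5], [161.0, 282.0]]
```

View pics/hz.png

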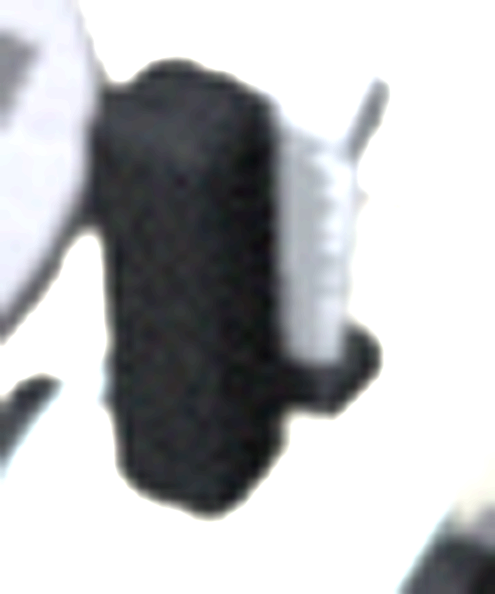

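The handle lean cues give 0.25–0.36 rad (top blob centre (412,228.2), scene handle axis nearly vertical in the picture), so I take 0.29. I'll go in high to clear the taller scanner, feel for the handle, then squeeze while shifting the arm so the handle-side finger stays put.

```bash
cat > sq.py <<'E'
from h import *
import h
t=.29;h.PV=PV-h3*.003;R=Rsq(t,-1);hx,hz=frame(t)
arm.move_to(np.array([.5,.2,.42]),np.array(arm.current_tool_rot()))
arm.move_to(tcp(t,.019,.10),R)
arm.grip(.08)
arm.move_l(tcp(t,.019),R,feed=.2)
print("in",arm.current_t(),arm.current_force().round(2))
arm.move_l(tcp(t,.019+.002),R,feed=.08)
print(until(hx,1.5,.013,step=.0008,feed=.05),arm.current_t(),arm.current_width())
E
python3 sq.py
```

```text
in 44.1167 [ 0.1  -0.18 -0.38]
(3.2, 3.6) 45.3667 0.0797046872547199
```

```bash
cat > sq2.py <<'E'
from h import *
hx,hz=frame(.29)
p0=np.array(arm.current_ee_pos());w0=.0797
pos=lambda w:p0+hx*((w-w0)/2-.0004)
w=.067;arm.move_l(pos(w),feed=.08);arm.grip(w)
print(arm.current_width(),arm.current_grasp_force(),arm.current_force()@hx,arm.current_t())
for w in(.064,.0615,.059,.0565,.054,.0515,.049,.047,.0455,.0445,.0435):
    arm.move_l(pos(w),feed=.06);arm.grip(w)
    f=arm.current_grasp_force();a=arm.current_width()
    print(w,round(a*1000,2),round(f,1),round(float(arm.current_force()@hx),1),round(arm.current_t(),2))
    if (f>14 and a<.047) or arm.current_t()>54: break
E
python3 sq2.py
```

```text
0.06679781877301648 0.12714260399661725 -0.4886980892099908 46.0333
0.064 64.17 3.8 2.3 46.56
0.0615 61.76 4.3 3.9 47.08
0.059 58.79 4.9 4.4 47.59
0.0565 56.61 5.6 3.8 48.11
0.054 53.85 6.3 3.9 48.62
0.0515 51.78 6.8 3.8 49.14
0.049 49.43 7.5 4.6 49.66
0.047 46.83 8.1 4.6 50.16
0.0455 45.53 8.8 3.2 50.65
0.0445 44.73 21.0 6.4 51.12
```

```bash
cat > sq3.py <<'E'
from h import *
hx,hz=frame(.29)
p0=np.array(arm.current_ee_pos());w0=.0445
arm.sleep(.9)
for w in(.0465,.049,.052,.055):
    arm.grip(w);arm.move_l(p0+hx*(w-w0)/2,feed=.06)
    print(w,round(arm.current_width()*1000,2),round(arm.current_grasp_force(),1),round(float(arm.current_force()@hx),1),round(arm.current_t(),2))
arm.grip(.074)
p=p0+hx*.0115
arm.move_l(p,feed=.1)
arm.move_l(p+hz*.1,feed=.25)
print(arm.current_t(),arm.current_force().round(2))
im=arm.snapshot("top");cv2.imwrite("pics/end_top.png",im[:,:,::-1])
sc=arm.snapshot("scene");cv2.imwrite("pics/end_sc.png",sc[:,:,::-1])
arm.sign_off();print(arm.current_t())
E
python3 sq3.py
```

```text
0.0465 46.41 9.5 0.9 52.52
0.049 49.29 9.2 -3.8 53.03
0.052 52.05 7.4 -1.0 53.56
0.055 55.18 6.5 -2.1 54.08
55.375 [ 0.14  0.57 -0.46]
the job is handed in; nothing more can be done
the job is handed in; nothing more can be done
```

The job was handed in at about 55.5 s. The three cartons are in a tight, straight row against the fence and end stop, and the trigger was squeezed fully home (44.7 mm width), held about 1 s and released. I kept the handle-side finger in place throughout and did not check the scanner's tilt afterwards.

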